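# Eject a cold-store data logger and stop it with the other finger

### The job

Eject the temperature logger from the reader on the cheese-store bench: press the eject key down with one fingertip, and with the other finger stop the logger when it has slid about halfway out of its bay, before it drops off the front ledge. Finish while holding it like that: the key still pressed, and the logger lying flat on the ledge and leaning against your other finger. Do not pinch or lift the logger, and leave everything else on the bench where it stands.

Things in the scene. Friction and masses are not known exactly. Their poses are not given: they have to be found in the camera images.
- reader: Fixed reader, grey with white housing, 205 x 130 mm, 72 high. Origin: on the bench under the bay's centre line. z up; the logger slides out to -x; +y is the key's side. Bay: channel 44 mm wide, mouth at x -16, walls 60 high. Deck 30 mm above the bench, with 6 mm rails, ends at the ledge. A wing 30 mm high (y 40 to 90 mm, forward to x -85) carries the key. Housing 64 high at y 34 to 82, x 25 to 115.
- logger: Loose grey block in the bay, 60 (x) x 40 x 24 mm high, about 90 g, ridges and blank label on top. Origin: centre of underside; axes as the reader's. Latched: origin at x 10, y 0, z 30 mm in the reader's frame, front face at x -20 against a catch 6 mm high. With the catch down a damped spring (3 to 4 N) drives it to -x at about 0.1 m/s; it tips off the ledge after 55 mm, in about 0.6 s.
- ledge (a point): Middle of the deck's front edge, at x -45, y 0, z 30 mm in the reader's frame. In front of it (y -40 to 40 mm) there is nothing above the bench, so a finger can stand there at any height. Halfway out is about 30 mm of travel: the logger's front face is then 5 mm past this edge. A stopped logger keeps pushing on the finger with 2 to 4 N.
- eject_key_top (a point): Centre of the top of the eject key, a grey square 30 x 30 mm; moves with it. In the reader's frame x -60, y 52 mm, 48 mm above the bench released, 36 fully down: 52 mm to the side of the logger's centre line, 40 mm ahead of the latched logger's front. A tip on the pressed key is at a height where the other tip, 52 mm to the -y side, bars the logger (30 to 54 mm above the bench).
- eject_key (a joint): Travel of the eject key, m: 0 released, 0.012 fully down. Spring return, 2 N at the top to 4 N at the bottom, plus up to 3 N of catch friction until the logger is let go, at about 0.006; 0.008 to 0.012 is a good press. The catch moves with the key: letting the key up with the logger over the catch tips the logger up.
- spare_logger: Bystander: a second loose logger like the first, 60 x 40 x 24 mm, flat on the bench to the -y side of the reader. Origin: centre of underside.
- sample_jar: Bystander: closed sample jar, 44 mm across, 65 mm high, on the bench at the +y side of the reader. Origin: centre of underside.
- tag_block: Bystander: block of paper tags, 50 x 35 x 25 mm, beside the reader's rear. Origin: centre of underside.
- cheese_pear: Bystander: pear-shaped cheese, 104 mm across, 122 mm high. Origin: centre of underside.
- rind_brush: Bystander: brush lying on the bench. Origin: on its underside.
- cup: Bystander: steel cup, 76 mm across, 85 mm high. Origin: centre of underside.
- cheese_disc: Bystander: flat round cheese, 100 mm across, 35 mm high. Origin: centre of underside.

How it is judged:
On the way, in this order (a step that is already met when the one before it is completed fails the run):
1. a finger presses the eject key while the logger is still home in its bay (contact force between the fingers and eject_key above 0.3 N and value of joint eject_key above 0.002 m and x of logger in the frame of reader above 0.002 m).
2. with the key held down by one finger, the popped logger is stopped by the other (contact force between the fingers and eject_key above 0.3 N and value of joint eject_key above 0.004 m and contact force between the fingers and logger above 0.4 N and x of logger in the frame of reader between -0.035 and -0.002 m), for 0.2 s.
At the end, for the whole second after the job is handed in: One finger keeps the key over 4 mm down (over 0.3 N), the other bears on the logger (over 0.4 N); the logger has travelled 12 to 45 mm, is flat on the deck (4 mm in height, 0.12 rad), within 10 mm of the bay centre line and still (under 20 mm/s) (all of step 2 and angle between logger's own z axis and vertical below 0.12 rad and z of logger in the frame of reader between 0.026 and 0.034 m and y of logger in the frame of reader between -0.01 and 0.01 m and linear speed of logger below 0.02 m/s); the arm keeps its last pose, push and grip.
It fails at once if the logger is lifted (more than 10 mm above the deck) (z of logger in the frame of reader above 0.04 m).
It fails at once if the logger slides away off the ledge (more than 55 mm of travel, or dropped) (x of logger in the frame of reader below -0.045 m or z of logger in the frame of reader below 0.02 m).
It fails at once if another thing on the bench is moved more than 20 mm (distance of any of spare_logger, sample_jar, tag_block, cheese_pear, rind_brush, cup, cheese_disc from where it was at the start of the episode above 0.02 m).
It also fails if it takes over 32 s, if anything falls off the work surface, if the arm or the gripper's body presses on something with over 40 N, if the wrist force passes 120 N, or if a joint passes its speed limit or range.

### The arm

A 6-joint arm with a two-finger parallel gripper is mounted at the origin on the work surface. World frame = base frame: x ahead of the robot, y to its left, z up, the work surface at z = 0. Lengths are in m, angles in rad, forces in N, time in s.
With the tool pointing down it reaches from about 0.3 to 0.775 m from the base axis. Payload 14.6 kg.
Tool frame: the origin (TCP) lies on the centre line of the jaws, within the pads' length; the fingertips stand ctrl.tcp_to_tips ahead of it and the grasp point (between the pads) lies 2 mm behind it (ctrl.tcp_to_tips is the distance from the TCP to the fingertips, in m); z points along the fingers, y is the line along which they close (so a half turn about z gives the same grasp; the last joint's range is limited). The gripper opens to 94 mm and grips with 3 to 60 N. Pads are 16 mm wide; open, the fingers measure 119 mm over their backs; the gripper's body (75 mm by 177 mm) begins 78 mm behind the grasp point.
Start: joints at [-1.24, 0.3, 1.521, -0, 1.321, -0.067], TCP at [0.213, -0.507, 0.222] pointing down, gripper open.
Joint ranges: [-3.03, 3.03], [-0.79, 2.21], [0.23, 2.52], [-1.04, 4.18], [0, 3.07], [-2.55, 2.55]. Speed limits (rad/s): [2.22, 2.22, 2.57, 3.14, 3.14, 3.14].

### API

Orientations are given as [roll, pitch, yaw] about the fixed x, y, z axes, in that order (R = Rz(yaw) Ry(pitch) Rx(roll)).
In Python, from station import telemetry, viewer, hand_in, ctrl gives the robot as it stands.
- The arm moves only by the tool step_arm, never from a script. Its argument "plan" is a list of rows, each an object of numbers: "dx", "dy", "dz": the shift along the tool's x, y, z scaled (see below); "rx", "ry", "rz": the turn, a rotation vector about the tool's x, y, z scaled (see below); "claw": the closure, from 0 (fully open) to 1 (shut). In form: [{"dx": .., "dy": .., "dz": .., "rx": .., "ry": .., "rz": .., "claw": ..}, ...]. A call has 1 to 10 rows; each row shifts and turns the commanded pose from where the row before left it, along the tool's axes as they then stand; what a row does not reach is not made up. The controller multiplies each number of a shift by 0.1 m and each number of a turn by 90 degrees. A row lasts 1/10 s, in which the tool goes at most 50 mm and 8.59 degrees, less where a joint would pass 70% of its speed; a pose out of reach is approached as far as the arm can. A call with a number of a shift or a turn outside -1 to 1 is refused whole. A call with a gripper value outside its range is refused whole. The fingers move at their own pace and stop on an object; "grip_force" is the grip in N (left out, the last holds). Time passes only in rows, so rows that do not move let the fingers close. It gives the time, the measured TCP pose, the force, the opening and the grip force at its end, in the units of the state.
- telemetry.get_obs(): the state, without advancing time (a new reading comes with each control period).
- viewer.camera(name): name is "scene" or "top" or "wrist"; returns a dict with "img" (420x560x3 uint8, red, green, blue), "z_map" (420x560 float32, m along the optical axis (not along the pixel's ray), 0 where there is no reading), "fx", "fy", "cx", "cy" (pixels), "dist" ([k1, k2, p1, p2, k3] as OpenCV has them; the pictures are not rectified), "R" (3x3) and "t" (3): a world point X has camera coordinates R X + t; the wrist camera has in their place "tool_from_camera" (4x4, takes a point from camera to tool coordinates, whose origin is the TCP and whose axes are the flange's). Camera axes: x right, y down, z forward; pixel columns grow to the right and rows downward; lengths in m; the calibration is good to about 2 mm. A picture is of the moment at which its call begins: read the wrist's pose just before it.
- hand_in(): hands the job in; it is judged then, once.
Trained networks look in a picture, given as the dict that the camera call returned (one of the last four; its "shot" number tells which), for a name from the list of things; names that differ only in an ending like _2 or _b are one class to them, and where a whole thing is asked for, a point or a joint stands for the part that bears it (a point fixed in the world has none). Each returns a list of dicts, best first, with "score" (0 to 1); they miss things now and then, are a little off and sometimes report something else, mostly with a low value. They report only what shows in the picture. A call takes as long as a camera call.
- viewer.recognise(target, picture): "rect" ([left, top, right, bottom] in pixels, round what is visible of it).
The state is a dict: "time_s": time; "qpos": joint angles; "joint_vel": joint speeds; "tau": joint torques, N m; "ee_pos": TCP position; "eef_rot": TCP orientation; "force": force on the tool from outside, world axes, zero at the start; "moment": the same for the moment, N m; "grip_width": finger opening in m; "grip_force": force on a finger pad.
Only numpy, scipy, OpenCV 4.12 (cv2) and the standard library are available. Lean on these libraries where they do the work, as an engineer would, in place of code of your own. Each camera call takes 0.05 s, during which the arm holds its last target. There are 200 camera calls.

## Working session

There is one attempt and no reset: what is moved stays moved. The work goes in short steps, Python scripts to look and compute and a tool call to move; the robot and the scene stay as the last step left them, time stands still between calls to the robot, and variables do not carry over. Pictures are saved under pics/ and viewed, at most 10 in all, crops included, and the job is handed in when it is done.

Besides the shell and the picture viewer there is one more tool, called as name(argument=value, ...), one argument or row to a line, values as JSON. step_arm: Moves the arm, as the interface text tells. Shifts and turns lie within -1 to 1; 1 stands for 0.1 m of shift or 90 degrees of turn. Its arguments: {"type":"object","properties":{"plan":{"type":"array"},"grip_force":{"type":"number"}},"required":["plan"]}

```bash
mkdir -p pics
cat > h.py <<'E'
import numpy as np, cv2
from station import telemetry, viewer, ctrl
from scipy.spatial.transform import Rotation as Ro
def pts(c, T=None):
    h,w=c["z_map"].shape; u,v=np.meshgrid(np.arange(w),np.arange(h))
    K=np.array([[c["fx"],0,c["cx"]],[0,c["fy"],c["cy"]],[0,0,1]])
    n=cv2.undistortPoints(np.stack([u,v],-1).reshape(-1,1,2).astype(float),K,np.array(c["dist"])).reshape(h,w,2)
    z=c["z_map"]; P=np.dstack([n[...,0]*z,n[...,1]*z,z]).astype(float)
    P = (P-np.array(c["t"]))@np.array(c["R"]) if T is None else P@T[:3,:3].T+T[:3,3]
    P[z==0]=np.nan; return P
def tool():
    o=telemetry.get_obs(); T=np.eye(4); T[:3,:3]=Ro.from_euler("xyz",o["eef_rot"]).as_matrix(); T[:3,3]=o["ee_pos"]; return T
E
python3 - <<'E'
from h import *
o=telemetry.get_obs(); print(o["time_s"],o["ee_pos"],o["eef_rot"],o["grip_width"],ctrl.tcp_to_tips,o["force"])
for n in("scene","top"):
    c=viewer.camera(n); cv2.imwrite(f"pics/{n}.png",c["img"][...,::-1]); np.savez(f"{n}.npz",P=pts(c),img=c["img"])
    for t in("reader","logger","eject_key","spare_logger"):
        print(n,t,[(np.round(d["rect"]),round(d["score"],2)) for d in viewer.recognise(t,c)[:2]])
E
```

```text
0.0 [ 0.21299101 -0.50682484  0.22188027] [-3.14041079e+00 -1.01876342e-04  3.97775860e-01] 0.09409827072291294 0.017 [ 0.34572149 -0.41078014  0.15451554]
scene reader [(array([249., 184., 318., 256.]), 0.82)]
scene logger [(array([265., 198., 284., 216.]), 0.72), (array([135., 123., 183., 174.]), 0.45)]
scene eject_key [(array([295., 186., 305., 195.]), 0.5)]
scene spare_logger [(array([225., 197., 249., 219.]), 0.79)]
top reader [(array([256., 178., 313., 267.]), 0.91)]
top logger [(array([286., 214., 301., 237.]), 0.95)]
top eject_key [(array([266., 238., 297., 262.]), 0.44)]
top spare_logger [(array([324., 214., 346., 238.]), 0.86)]
```

View pics/top.png

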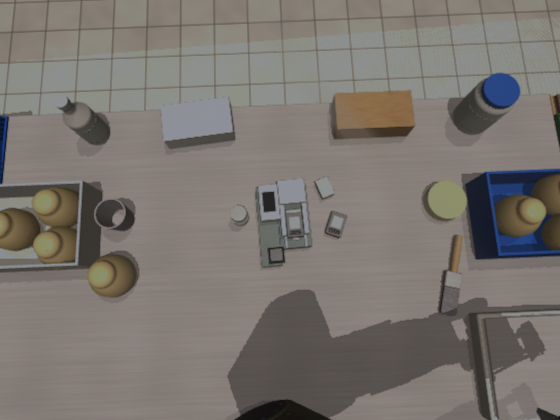

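View pics/scene.png

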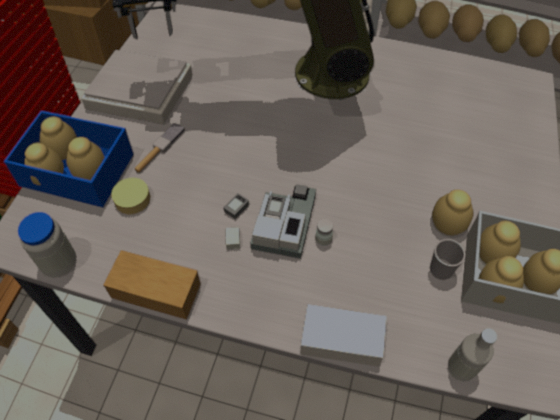

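The top view shows the reader at about (285,222), the key at (276,255), the logger at (294,222), the jar at (239,215) and the spare logger at (336,224). The ledge faces the robot.

Run:
```python
from h import *
d=np.load("top.npz"); P=d["P"]
for u,v in [(276,255),(294,222),(291,187),(269,202),(239,213),(336,224),(295,244),(300,262)]: print((u,v),np.round(P[v,u],3))
m=(P[...,2]>.015)&(P[...,2]<.1); m[:170]=0;m[275:]=0;m[:,:252]=0;m[:,318:]=0
r=cv2.minAreaRect(P[m][:,:2].astype(np.float32)); print(r, cv2.boxPoints(r))
# a free tool: joint-frame info
T=tool(); print(np.round(T,3))
c=viewer.camera("wrist"); print(np.round(c["tool_from_camera"],3),c["fx"])
```

```text
(276, 255) [0.529 0.027 0.049]
(294, 222) [ 0.608 -0.02   0.053]
(291, 187) [ 0.691 -0.016  0.075]
(269, 202) [0.659 0.039 0.063]
(239, 213) [0.634 0.114 0.066]
(336, 224) [ 0.603 -0.128  0.024]
(295, 244) [ 0.556 -0.021  0.028]
(300, 262) [ 0.513 -0.032  0.001]
((0.6119356155395508, -0.010647177696228027), (0.20978854596614838, 0.16350732743740082), 3.079955816268921) [[ 0.5028003   0.06535248]
 [ 0.5115854  -0.09791867]
 [ 0.72107095 -0.08664683]
 [ 0.7122858   0.07662431]]
[[ 0.922  0.387  0.     0.213]
 [ 0.387 -0.922  0.    -0.507]
 [ 0.    -0.    -1.     0.222]
 [ 0.     0.     0.     1.   ]]
[[-0.    -0.969 -0.246  0.07 ]
 [ 1.    -0.     0.    -0.   ]
 [-0.    -0.246  0.969 -0.163]
 [ 0.     0.     0.     1.   ]] 354.57211978625156
```

step_arm(
  plan=[
    {"dx": 0.12,"dy": -0.09},
    {"dx": 0.26,"dy": -0.18},
    {"dx": 0.26,"dy": -0.18},
    {"dx": 0.26,"dy": -0.18},
    {"dx": 0.26,"dy": -0.18},
    {"dx": 0.26,"dy": -0.18},
    {"dx": 0.26,"dy": -0.18},
    {"dx": 0.26,"dy": -0.18},
    {"dx": 0.26,"dy": -0.18},
    {"dx": 0.26,"dy": -0.18},
  ],
)

```text
$.plan[0]: bad value
```

step_arm(
  plan=[
    {"dx": 0.26,"dy": -0.18},
    {"dx": 0.26,"dy": -0.18},
    {"dx": 0.26,"dy": -0.18},
    {"dx": 0.26,"dy": -0.18},
    {"dx": 0.26,"dy": -0.18},
    {"dx": 0.26,"dy": -0.18},
    {"dx": 0.26,"dy": -0.18},
    {"dx": 0.26,"dy": -0.16},
    {"dx": 0.26,"dy": -0.12},
    {"dx": 0.2,"dy": -0.08},
  ],
)

```text
$.plan[0]: bad value
```

step_arm(
  plan=[
    {"rz": 0.062},
    {"rz": 0.062},
    {"rz": 0.062,"claw": 0.57},
    {"claw": 0.57},
    {"claw": 0.57},
    {"claw": 0.57},
    {"claw": 0.57},
  ],
)

```text
$.plan[0]: bad value
```

Run:
```python
from h import *
o=telemetry.get_obs(); print(o["time_s"],o["ee_pos"],o["eef_rot"],o["grip_width"],o["force"])
T=tool(); c=viewer.camera("wrist"); cv2.imwrite("pics/w1.png",c["img"][...,::-1]); P=pts(c,T@np.array(c["tool_from_camera"])); np.savez("w1.npz",P=P)
for t in("reader","logger","eject_key"): print(t,[(np.round(d["rect"]),round(d["score"],2)) for d in viewer.recognise(t,c)[:2]])
```

```text
0.55 [ 0.21305766 -0.50704605  0.22245591] [ 3.14158078e+00 -2.34717042e-05  3.97767129e-01] 0.09413325257577114 [-0.07296661 -0.32689135 -0.22530511]
reader []
logger []
eject_key []
```

View pics/w1.png

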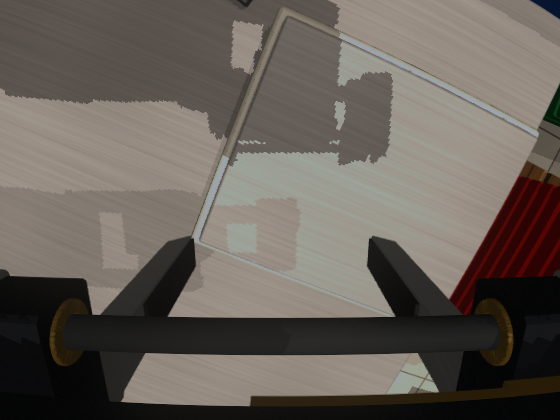

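The arm hasn't moved: the view still shows the tray under the fingers. Every row needs all seven keys.

step_arm(
  plan=[
    {"dx": 0.12,"dy": -0.09,"dz": 0,"rx": 0,"ry": 0,"rz": 0,"claw": 0},
    {"dx": 0.26,"dy": -0.18,"dz": 0,"rx": 0,"ry": 0,"rz": 0,"claw": 0},
    {"dx": 0.26,"dy": -0.18,"dz": 0,"rx": 0,"ry": 0,"rz": 0,"claw": 0},
    {"dx": 0.26,"dy": -0.18,"dz": 0,"rx": 0,"ry": 0,"rz": 0,"claw": 0},
    {"dx": 0.26,"dy": -0.18,"dz": 0,"rx": 0,"ry": 0,"rz": 0,"claw": 0},
    {"dx": 0.26,"dy": -0.18,"dz": 0,"rx": 0,"ry": 0,"rz": 0,"claw": 0},
    {"dx": 0.26,"dy": -0.18,"dz": 0,"rx": 0,"ry": 0,"rz": 0,"claw": 0},
    {"dx": 0.26,"dy": -0.18,"dz": 0,"rx": 0,"ry": 0,"rz": 0,"claw": 0},
    {"dx": 0.26,"dy": -0.18,"dz": 0,"rx": 0,"ry": 0,"rz": 0,"claw": 0},
    {"dx": 0.26,"dy": -0.18,"dz": 0,"rx": 0,"ry": 0,"rz": 0,"claw": 0},
  ],
)

```text
time_s: 1.75
ee_pos: [0.3741, -0.2521, 0.2225]
eef_rot: [3.141, -0.0, 0.398]
force: [-0.3, -0.0, -0.2]
grip_width: 0.0939
grip_force: 0.0
```

step_arm(
  plan=[
    {"dx": 0.26,"dy": -0.18,"dz": 0,"rx": 0,"ry": 0,"rz": 0,"claw": 0},
    {"dx": 0.26,"dy": -0.18,"dz": 0,"rx": 0,"ry": 0,"rz": 0,"claw": 0},
    {"dx": 0.26,"dy": -0.18,"dz": 0,"rx": 0,"ry": 0,"rz": 0,"claw": 0},
    {"dx": 0.26,"dy": -0.18,"dz": 0,"rx": 0,"ry": 0,"rz": 0,"claw": 0},
    {"dx": 0.26,"dy": -0.18,"dz": 0,"rx": 0,"ry": 0,"rz": 0,"claw": 0},
    {"dx": 0.26,"dy": -0.18,"dz": 0,"rx": 0,"ry": 0,"rz": 0,"claw": 0},
    {"dx": 0.26,"dy": -0.18,"dz": 0,"rx": 0,"ry": 0,"rz": 0,"claw": 0},
    {"dx": 0.26,"dy": -0.18,"dz": 0,"rx": 0,"ry": 0,"rz": 0,"claw": 0},
    {"dx": 0.26,"dy": -0.14,"dz": 0,"rx": 0,"ry": 0,"rz": 0,"claw": 0},
    {"dx": 0.15,"dy": -0.08,"dz": 0,"rx": 0,"ry": 0,"rz": 0,"claw": 0},
  ],
)

```text
time_s: 2.75
ee_pos: [0.5392, -0.0023, 0.2224]
eef_rot: [-3.141, -0.0, 0.399]
force: [0.8, -0.6, 0.1]
grip_width: 0.0942
grip_force: 0.0
```

step_arm(
  plan=[
    {"dx": 0,"dy": 0,"dz": 0,"rx": 0,"ry": 0,"rz": 0.062,"claw": 0.57},
    {"dx": 0,"dy": 0,"dz": 0,"rx": 0,"ry": 0,"rz": 0.062,"claw": 0.57},
    {"dx": 0,"dy": 0,"dz": 0,"rx": 0,"ry": 0,"rz": 0.062,"claw": 0.57},
    {"dx": 0,"dy": 0,"dz": 0,"rx": 0,"ry": 0,"rz": 0,"claw": 0.57},
    {"dx": 0,"dy": 0,"dz": 0,"rx": 0,"ry": 0,"rz": 0,"claw": 0.57},
    {"dx": 0,"dy": 0,"dz": 0,"rx": 0,"ry": 0,"rz": 0,"claw": 0.57},
  ],
)

```text
time_s: 3.35
ee_pos: [0.5387, -0.0046, 0.2225]
eef_rot: [-3.142, 0.0, 0.108]
force: [0.2, -0.1, -0.4]
grip_width: 0.0495
grip_force: 0.0
```

Run:
```python
from h import *
o=telemetry.get_obs(); print(o["time_s"],o["ee_pos"],o["eef_rot"],o["grip_width"],o["force"])
T=tool(); c=viewer.camera("wrist"); cv2.imwrite("pics/w2.png",c["img"][...,::-1]); P=pts(c,T@np.array(c["tool_from_camera"])); np.savez("w2.npz",P=P)
for t in("reader","logger","eject_key"): print(t,[(np.round(d["rect"]),round(d["score"],2)) for d in viewer.recognise(t,c)[:2]])
```

```text
3.35 [ 0.53872173 -0.00460209  0.22246905] [-3.14153699e+00  1.68005051e-05  1.07746486e-01] 0.04954704360500771 [ 0.20155268 -0.08550611 -0.43136004]
reader [(array([209.,   0., 358., 215.]), 0.81)]
logger [(array([284.,  94., 332., 163.]), 0.75), (array([373.,   5., 425.,  68.]), 0.7)]
eject_key [(array([231., 161., 310., 214.]), 0.57)]
```

View pics/w2.png

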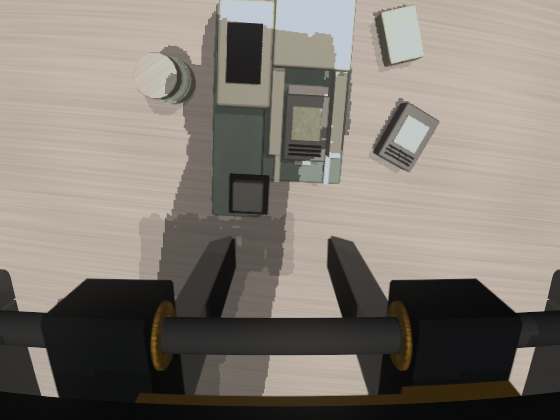

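The close view shows the key at about (249,194), the logger front near (305,160) and the deck edge at v≈182. The reader is nearly aligned with the tool.

Run:
```python
from h import *
P=np.load("w2.npz")["P"]
def box(u0,u1,v0,v1,z0,z1):
    m=np.zeros(P.shape[:2],bool); m[v0:v1,u0:u1]=1
    m&=(P[...,2]>z0)&(P[...,2]<z1); Q=P[m]; r=cv2.minAreaRect(Q[:,:2].astype(np.float32)); print(len(Q),np.round(Q.mean(0),4),[np.round(x,4) for x in r])
    return Q
box(225,275,165,220,.043,.056)      # key
box(280,335,80,168,.05,.058)        # logger top
box(205,280,0,220,.058,.075)        # housing
# wing left edge & front edge, deck front edge
e=[];
for v in range(115,205,8):
    r=P[v,190:240]; i=np.argmax(r[:,2]>.024); e.append(r[i])
e=np.array(e); k=np.polyfit(e[:,0],e[:,1],1); print("wing edge yaw",np.arctan(k[0]),e.round(3)[[0,5,-1]].tolist())
f=[]
for u in range(285,322,6):
    c=P[150:200,u]; i=np.where(c[:,2]>.02)[0][-1]; f.append(c[i])
print("ledge",np.round(f,4).tolist()); 
for v,u in [(170,222),(175,290),(190,249),(194,249),(120,305)]: print(u,v,P[v,u].round(4))
```

```text
935 [0.5301 0.0268 0.0487] [array([0.5292, 0.0267]), array([0.0304, 0.0295]), np.float64(3.8309)]
3289 [ 0.6057 -0.0209  0.0546] [array([ 0.608 , -0.0213]), array([0.0741, 0.0427]), np.float64(2.6186)]
7113 [0.6542 0.0345 0.0649] [array([0.6378, 0.0356]), array([0.1318, 0.0557]), np.float64(6.0606)]
wing edge yaw 0.06923635190412651 [[0.603, 0.069, 0.029], [0.564, 0.067, 0.03], [0.515, 0.063, 0.032]]
ledge [[0.5467, -0.008, 0.0303], [0.5473, -0.0141, 0.0298], [0.5469, -0.0203, 0.0296], [0.5476, -0.0264, 0.0296], [0.5485, -0.0323, 0.031], [0.5479, -0.0386, 0.0299], [0.5486, -0.0447, 0.0299]]
222 170 [0.5503 0.0563 0.0315]
290 175 [ 0.5525 -0.0124  0.031 ]
249 190 [0.5365 0.0261 0.0492]
249 194 [0.5324 0.0259 0.0485]
305 120 [ 0.6081 -0.0192  0.056 ]
```

step_arm(
  plan=[
    {"dx": -0.061,"dy": -0.068,"dz": 0,"rx": 0,"ry": 0,"rz": 0.026,"claw": 0.57},
    {"dx": 0,"dy": 0,"dz": 0.3,"rx": 0,"ry": 0,"rz": 0,"claw": 0.57},
    {"dx": 0,"dy": 0,"dz": 0.3,"rx": 0,"ry": 0,"rz": 0,"claw": 0.57},
    {"dx": 0,"dy": 0,"dz": 0.3,"rx": 0,"ry": 0,"rz": 0,"claw": 0.57},
    {"dx": 0,"dy": 0,"dz": 0.3,"rx": 0,"ry": 0,"rz": 0,"claw": 0.57},
    {"dx": 0,"dy": 0,"dz": 0.2,"rx": 0,"ry": 0,"rz": 0,"claw": 0.57},
    {"dx": 0,"dy": 0,"dz": 0.08,"rx": 0,"ry": 0,"rz": 0,"claw": 0.57},
    {"dx": 0,"dy": 0,"dz": 0,"rx": 0,"ry": 0,"rz": 0,"claw": 0.57},
    {"dx": 0,"dy": 0,"dz": 0,"rx": 0,"ry": 0,"rz": 0,"claw": 0.57},
  ],
)

```text
time_s: 4.45
ee_pos: [0.5326, 0.0015, 0.0755]
eef_rot: [3.141, -0.001, 0.065]
force: [0.1, 0.1, 0.4]
grip_width: 0.0405
grip_force: 0.0
```

Run:
```python
from h import *
o=telemetry.get_obs(); p=np.array(o["ee_pos"]);print(o["time_s"],p,o["eef_rot"],o["grip_width"],o["force"])
c,s=np.cos(.067),np.sin(.067); print("reader frame",np.array([[c,s],[-s,c]])@(p[:2]-[.5929,-.0212]))
c=viewer.camera("wrist"); cv2.imwrite("pics/w3.png",c["img"][...,::-1])
```

```text
4.45 [0.53261425 0.0014797  0.07546612] [ 3.14143094e+00 -1.34005027e-03  6.49546431e-02] 0.040502201635695935 [0.06135003 0.1365447  0.3502402 ]
reader frame [-0.05863209  0.02666494]
```

View pics/w3.png

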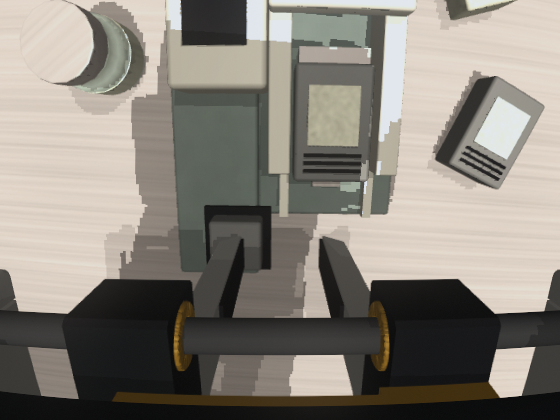

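Left finger is over the key (240,235) and the right one is in line with the logger (335,240). Pressing now.

step_arm(
  plan=[
    {"dx": 0,"dy": 0,"dz": 0.08,"rx": 0,"ry": 0,"rz": 0,"claw": 0.57},
    {"dx": 0,"dy": 0,"dz": 0.04,"rx": 0,"ry": 0,"rz": 0,"claw": 0.57},
    {"dx": 0,"dy": 0,"dz": 0.03,"rx": 0,"ry": 0,"rz": 0,"claw": 0.57},
    {"dx": 0,"dy": 0,"dz": 0.03,"rx": 0,"ry": 0,"rz": 0,"claw": 0.57},
    {"dx": 0,"dy": 0,"dz": 0.02,"rx": 0,"ry": 0,"rz": 0,"claw": 0.57},
    {"dx": 0,"dy": 0,"dz": 0,"rx": 0,"ry": 0,"rz": 0,"claw": 0.57},
    {"dx": 0,"dy": 0,"dz": 0,"rx": 0,"ry": 0,"rz": 0,"claw": 0.57},
    {"dx": 0,"dy": 0,"dz": 0,"rx": 0,"ry": 0,"rz": 0,"claw": 0.57},
    {"dx": 0,"dy": 0,"dz": 0,"rx": 0,"ry": 0,"rz": 0,"claw": 0.57},
    {"dx": 0,"dy": 0,"dz": 0,"rx": 0,"ry": 0,"rz": 0,"claw": 0.57},
  ],
)

```text
time_s: 5.5
ee_pos: [0.5318, 0.0015, 0.0544]
eef_rot: [-3.142, 0.001, 0.065]
force: [-1.6, -0.8, 3.3]
grip_width: 0.0408
grip_force: 3.3
```

Run:
```python
from h import *
o=telemetry.get_obs(); print(o["time_s"],o["ee_pos"],o["grip_width"],o["force"],o["moment"])
c=viewer.camera("wrist"); cv2.imwrite("pics/w4.png",c["img"][...,::-1])
```

```text
5.5 [0.53182947 0.00150076 0.05438959] 0.04076566288162442 [-1.56071203 -0.77521539  3.29784534] [ 0.00061581  0.26779918 -0.14783061]
```

View pics/w4.png

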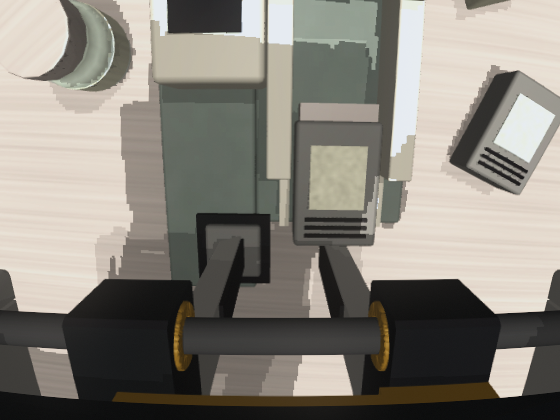

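The key is down and the logger rests against the right finger, its front edge at v≈243, just past the ledge at v≈220, and flat. I'll hold briefly, then hand in.

step_arm(
  plan=[
    {"dx": 0,"dy": 0,"dz": 0,"rx": 0,"ry": 0,"rz": 0,"claw": 0.57},
    {"dx": 0,"dy": 0,"dz": 0,"rx": 0,"ry": 0,"rz": 0,"claw": 0.57},
    {"dx": 0,"dy": 0,"dz": 0,"rx": 0,"ry": 0,"rz": 0,"claw": 0.57},
    {"dx": 0,"dy": 0,"dz": 0,"rx": 0,"ry": 0,"rz": 0,"claw": 0.57},
  ],
)

```text
time_s: 5.95
ee_pos: [0.5319, 0.0015, 0.0544]
eef_rot: [-3.142, 0.001, 0.065]
force: [-2.7, -1.3, 3.6]
grip_width: 0.0406
grip_force: 3.5
```

Run:
```python
from h import *
from station import hand_in
o=telemetry.get_obs(); print(o["ee_pos"],o["force"])
T=tool(); c=viewer.camera("wrist"); P=pts(c,T@np.array(c["tool_from_camera"]))
print("logger top z",[P[v,u,2].round(4) for v,u in((150,340),(205,340),(180,305),(180,370))])
f=np.array(o["force"])
if f[2]>1.5 and f[0]<-.5: print(hand_in())
```

```text
[0.53188827 0.00153169 0.05435784] [-2.74126017 -1.26571716  3.57847635]
logger top z [np.float64(0.0564), np.float64(0.0558), np.float64(0.0553), np.float64(0.0541)]
the job is handed in; nothing more can be done
None
```

I handed the job in with the key pressed about 11 mm and the logger stopped about halfway out, lying flat against the other finger; the hand-in returned no verdict.

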